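# Change over the guarded test boxes

### The arm

A 6-joint arm with a two-finger parallel gripper is mounted at the origin on the work surface. World frame = base frame: x ahead of the robot, y to its left, z up, the work surface at z = 0. Lengths are in m, angles in rad, forces in N, time in s.
With the tool pointing down it reaches from about 0.425 to 0.95 m from the base axis. Payload 3.5 kg.
Tool frame: the origin (TCP) lies between the finger pads; the fingertips stand 25 mm ahead of it and the grasp point (between the pads) lies 6 mm ahead of it (ctrl.finger_overhang is the distance from the TCP to the fingertips, in m); x points along the fingers, y is the direction in which the jaws open and shut, and the axes are right-handed (so a half turn about x gives the same grasp; the last joint's range is limited). The gripper opens to 85 mm and grips with 20 to 120 N. Pads are 22 mm wide; open, the fingers measure 114 mm over their backs; the gripper's body (76 mm by 85 mm) begins 54 mm behind the grasp point. The pads swing forward as they close: fully open they stand 13 mm farther back than shut.
Start: joints at [1.106, 0.286, 1.577, -0, 1.279, -0.15], TCP at [0.209, 0.642, 0.256] pointing down, gripper open.
Joint ranges: [-2.77, 2.77], [-0.9, 2.22], [0.21, 2.48], [-1.53, 4.67], [0.24, 2.81], [-2.84, 2.84]. Speed limits (rad/s): [2.79, 2.79, 3.14, 3.14, 3.14, 3.14].

### API

Orientations are given as a unit quaternion [x, y, z, w].
In Python, from plant import ctrl gives the robot as it stands.
- The arm moves only by the tool play_rows, never from a script. Its argument "targets" is a list of rows, each an object with "delta_pos": the shift along the world's x, y, z normalised to -1 to 1, where 1 is 1000 mm, a list of three; "delta_rot": the turn, a rotation vector about the world's x, y, z normalised to -1 to 1, where 1 is pi rad, a list of three; "claw": the finger opening in mm, from 0 to 85.4. In form: [{"delta_pos": [tx, ty, tz], "delta_rot": [wx, wy, wz], "claw": claw}, ...]. A call has 1 to 20 rows; each row is the pose to reach, as a shift and turn from the pose measured when the call began, turning the shorter way round; what a row does not reach only later rows make up. A row lasts 1/12 s, in which the tool goes at most 41.7 mm and 7.16 degrees, less where a joint would pass 70% of its speed; a pose out of reach is approached as far as the arm can. A call with a number of a shift or a turn outside -1 to 1 is refused whole. A call with a gripper value outside its range is refused whole. The fingers move at their own pace and stop on an object; "newtons" is the grip in N (left out, the last holds). Time passes only in rows, so rows that repeat a pose let the fingers close. It gives the time, the measured TCP pose, the force and the opening at its end, in the units of the state.
- ctrl.get_state(): the state, without advancing time (a new reading comes with each control period).
- ctrl.read_camera(name): name is "side" or "top"; returns the picture (480x640x3 uint8, blue, green, red); there is no depth.
- ctrl.calibration(name): a dict with "fx", "fy", "cx", "cy" (pixels), "k1" (the pictures are not rectified: a ray, as slopes to the right and down, at radius r is drawn at 1 + k1 r^2 times it, then the intrinsics apply), "camera_from_world" (4x4, takes a point from world to camera coordinates). Camera axes: x right, y down, z forward; pixel columns grow to the right and rows downward; lengths in m; the calibration is good to about 2 mm. A picture is of the moment at which its call begins. calibration takes no time and is no camera call.
- ctrl.sign_off(): hands the job in, once; it reports no verdict.
The state is a dict: "time": time; "qpos": joint angles; "dq": joint speeds; "joint_efforts": joint torques, N m; "eef_pos": TCP position; "tcp_rot": TCP orientation; "contact_force": force on the tool from outside, world axes, zero at the start; "wrist_torque": the same for the moment, N m; "opening": opening from 0.0 (shut) to 1.0 (fully open).
Only numpy, scipy, OpenCV 4.12 (cv2) and the standard library are available. Lean on these libraries where they do the work, as an engineer would, in place of code of your own. Each camera call takes 0.05 s, during which the arm holds its last target. There are 200 camera calls.

### The job

The blue hand knob has been tested and the brass fitting is next. On the box that holds the blue knob slide the clear top guard fully shut, and on the box that holds the brass fitting slide the guard fully open; then let go of both.

Things in the scene. Friction and masses are not known exactly. Their poses are not given: they have to be found in the camera images.
- guard_blue (a joint): Clear plate with yellow front edge (112 x 108 x 5 mm, top face 71 mm above table) sliding level in rails on the grey test box (240 x 130 x 76 mm, part well nearer the robot, closed housing behind) that holds the blue plastic hand knob (72 mm across). Value in m: 0 = fully shut over the well, at its front stop; 0.100 = fully open, at its rear stop. Stays where left; takes about 2.5 N to move.
- blue_grip (a point): On the guard to be shut: middle of its upright black grip bar (12 mm thick along the slide, 60 mm wide, 40 mm tall, top 111 mm above table), 16 mm below the bar's top, 24 mm above the clear plate; moves with it. x: level, along the rails, the opening direction (away from the robot, turned up to 0.25 rad); y along the bar; z up.
- guard_brass (a joint): The same kind of guard, same sizes and joint values (0 shut, 0.100 fully open, about 2.5 N), on the like box that holds the brass fitting (stepped turned part, 60 mm across its foot, 45 mm tall). A third like box, with a grey steel part, is not in the job. The three boxes stand side by side, change places, and their guards start part-way.
- brass_grip (a point): On the guard to be opened: the same point on its black grip bar (12 mm thick along the slide, 60 mm wide, 40 mm tall, top 111 mm above table), 16 mm below the bar's top, 24 mm above the clear plate; moves with it. x: level, along the rails, the opening direction (away from the robot); y along the bar; z up.

How it is judged:
At the end, for the whole second after the job is handed in: The guard over the blue knob is shut to within 12 mm of its front stop and the guard over the brass fitting is open to within 12 mm of its rear stop, both at rest and released (value of joint guard_blue below 0.012 m and value of joint guard_brass above 0.088 m and velocity of joint guard_blue between -0.01 and 0.01 m/s and velocity of joint guard_brass between -0.01 and 0.01 m/s); the robot touches nothing.
It also fails if it takes over 48 s, if anything falls off the work surface, if the arm or the gripper's body presses on something with over 40 N, if the wrist force passes 120 N, or if a joint passes its speed limit or range.

## Working session

There is one attempt and no reset: what is moved stays moved. The work goes in short steps, Python scripts to look and compute and a tool call to move; the robot and the scene stay as the last step left them, time stands still between calls to the robot, and variables do not carry over. Pictures are saved under pics/ and viewed, about 8 in all and at most 12, crops included, and the job is handed in when it is done.

Besides the shell and the picture viewer there is one more tool, called after "Request:" as name(argument=value, ...) on one line, values as JSON. play_rows: Moves the arm, as the interface text tells. Its arguments: {"type":"object","properties":{"targets":{"type":"array"},"newtons":{"type":"number"}},"required":["targets"]}

```bash
mkdir -p pics
cat > h.py <<'E'
import numpy as np,cv2
from plant import ctrl
def ray(cam,u,v,z):
    c=ctrl.calibration(cam);p=np.array([(u-c['cx'])/c['fx'],(v-c['cy'])/c['fy']])
    s=p.copy()
    for _ in range(20): s=p/(1+c['k1']*(s@s))
    T=np.array(c['camera_from_world']);R=T[:3,:3];o=-R.T@T[:3,3];d=R.T@np.array([s[0],s[1],1])
    return o+d*(z-o[2])/d[2]
E
python3 - <<'E'
from h import *
for n in('top','side'):
    cv2.imwrite(f'pics/{n}0.png',ctrl.read_camera(n)); c=ctrl.calibration(n)
    T=np.array(c['camera_from_world']);print(n,-T[:3,:3].T@T[:3,3],T[:3,:3].round(2).tolist())
print(ctrl.get_state())
E
```

```text
top [ 0.3855607  -0.01820571  0.93811366] [[0.01, -1.0, 0.0], [-0.99, -0.01, -0.1], [0.1, -0.0, -0.99]]
side [ 0.35692861 -0.7366212   0.63402306] [[0.99, -0.15, -0.01], [-0.1, -0.57, -0.81], [0.12, 0.8, -0.58]]
{'time': 0.1, 'qpos': array([ 1.10595624e+00,  2.87124792e-01,  1.57806379e+00, -1.71021590e-05,
        1.27862104e+00, -1.50042709e-01]), 'dq': array([ 0.00130281, -0.00041074, -0.00440318, -0.00014896, -0.00139616,
       -0.00133971]), 'joint_efforts': array([ 6.10239999e-05, -4.07294762e+01, -2.93700027e+01, -1.51368795e-04,
        3.45528810e-03,  1.94065171e-05]), 'eef_pos': array([0.20874557, 0.64132389, 0.25503566]), 'tcp_rot': array([ 0.11008808,  0.69859732, -0.11158572,  0.69813396]), 'contact_force': array([-0.34573041, -0.29767016, -0.5127068 ]), 'wrist_torque': array([0.0439023 , 0.03438259, 0.04856211]), 'opening': 0.9985797825797291}
```

View pics/top0.png

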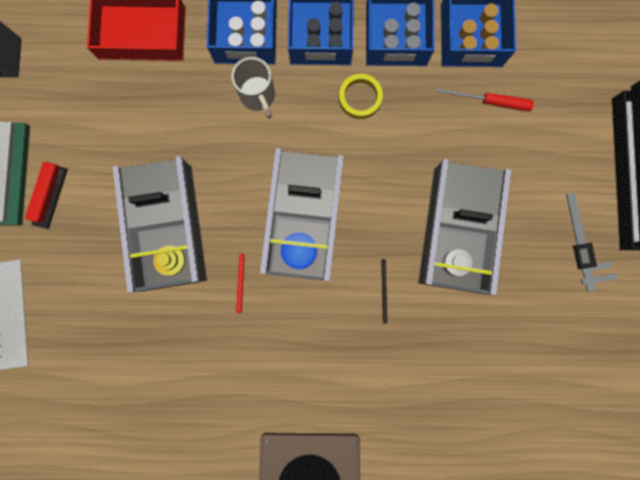

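View pics/side0.png

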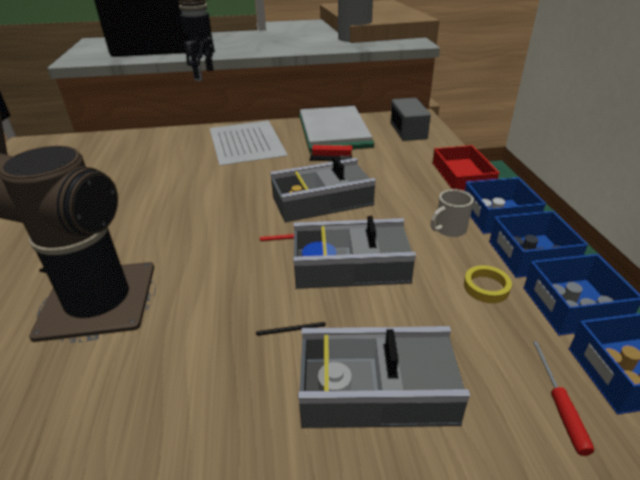

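Top view: brass box on the left (bar ~(149,199), yellow edge ~(160,251)), blue in the middle (bar ~(304,190), edge ~(299,244)). Steel box on the right isn't in the job. Next I'll measure the bars, edges and rails.

Run:
```python
from h import *
im=cv2.imread('pics/top0.png')
hsv=cv2.cvtColor(im,cv2.COLOR_BGR2HSV)
bars={}
for n,(x0,y0,x1,y1) in dict(brass=(127,185,172,212),blue=(284,180,325,202)).items():
    m=(im[y0:y1,x0:x1].max(2)<45).astype(np.uint8)
    k,l,s,c=cv2.connectedComponentsWithStats(m);i=1+s[1:,4].argmax()
    pts=np.argwhere(l==i)[:,::-1]+[x0,y0]
    r=cv2.minAreaRect(pts.astype(np.float32));print(n,r)
    P=np.array([ray('top',*p,0.111)[:2] for p in cv2.boxPoints(r)]);print('box @.111',P.round(3).tolist(),P.mean(0).round(3))
# rails (lavender) edges, z .076 : eyeballed corners
for n,pp in dict(brass=[(117,165),(130,290),(182,157),(197,282)],blue=[(278,151),(265,272),(340,156),(327,278)]).items():
    P=np.array([ray('top',*p,.076)[:2] for p in pp]);print(n,P.round(3).tolist(),'yaw',[np.arctan2(*(P[a]-P[b])[::-1]).round(3) for a,b in((0,1),(2,3))],'len',np.linalg.norm(P[0]-P[1]),'w',np.linalg.norm(P[0]-P[2]))
for n,pp in dict(brass=[(131,256),(187,248)],blue=[(270,242),(326,246)]).items():
    P=np.array([ray('top',*p,.071)[:2] for p in pp]);print(n,'edge',P.round(3).tolist(),np.linalg.norm(P[0]-P[1]))
v=cv2.resize(im[140:300,100:350],None,fx=3.2,fy=3.2,interpolation=cv2.INTER_CUBIC);cv2.imwrite('pics/c1.png',v)
```

```text
brass ((149.41893005371094, 199.0135040283203), (8.38434886932373, 35.34578323364258), 80.53767395019531)
box @.111 [[0.533, 0.327], [0.545, 0.264], [0.53, 0.261], [0.518, 0.323]] [0.532 0.294]
blue ((304.410888671875, 193.39109802246094), (29.154592514038086, 3.084615468978882), 5.710593223571777)
box @.111 [[0.545, 0.041], [0.551, 0.04], [0.546, -0.013], [0.54, -0.012]] [0.545 0.014]
brass [[0.602, 0.372], [0.367, 0.334], [0.619, 0.249], [0.383, 0.211]] yaw [np.float64(0.158), np.float64(0.159)] len 0.23794014570283795 w 0.12345921861454226
blue [[0.634, 0.067], [0.403, 0.086], [0.625, -0.051], [0.394, -0.029]] yaw [np.float64(-0.083), np.float64(-0.096)] len 0.2310920749552426 w 0.11860471874544218
brass edge [[0.43, 0.338], [0.447, 0.234]] 0.10505939658416377
blue edge [[0.46, 0.079], [0.453, -0.027]] 0.10551469363038757
```

View pics/c1.png

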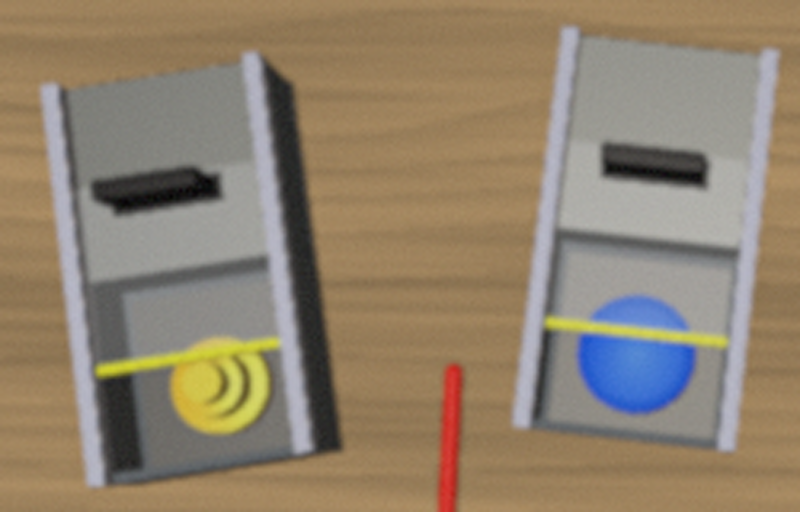

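Request:
play_rows(targets=[{"delta_pos":[0.288,-0.35,-0.055],"delta_rot":[0,0,0.15],"claw":0},{"delta_pos":[0.288,-0.35,-0.055],"delta_rot":[0,0,0.15],"claw":0},{"delta_pos":[0.288,-0.35,-0.055],"delta_rot":[0,0,0.15],"claw":0},{"delta_pos":[0.288,-0.35,-0.055],"delta_rot":[0,0,0.15],"claw":0},{"delta_pos":[0.288,-0.35,-0.055],"delta_rot":[0,0,0.15],"claw":0},{"delta_pos":[0.288,-0.35,-0.055],"delta_rot":[0,0,0.15],"claw":0},{"delta_pos":[0.288,-0.35,-0.055],"delta_rot":[0,0,0.15],"claw":0},{"delta_pos":[0.288,-0.35,-0.055],"delta_rot":[0,0,0.15],"claw":0},{"delta_pos":[0.288,-0.35,-0.055],"delta_rot":[0,0,0.15],"claw":0},{"delta_pos":[0.288,-0.35,-0.055],"delta_rot":[0,0,0.15],"claw":0},{"delta_pos":[0.288,-0.35,-0.055],"delta_rot":[0,0,0.15],"claw":0},{"delta_pos":[0.288,-0.35,-0.055],"delta_rot":[0,0,0.15],"claw":0},{"delta_pos":[0.288,-0.35,-0.055],"delta_rot":[0,0,0.15],"claw":0},{"delta_pos":[0.288,-0.35,-0.055],"delta_rot":[0,0,0.15],"claw":0},{"delta_pos":[0.288,-0.35,-0.055],"delta_rot":[0,0,0.15],"claw":0}])

```text
time: 1.35
eef_pos: [0.4959, 0.2923, 0.2]
tcp_rot: [-0.056, 0.705, 0.055, 0.705]
contact_force: [-0.2, 0.4, -0.3]
opening: 0.003
```

Run:
```python
from h import *
from scipy.spatial.transform import Rotation as R
s=ctrl.get_state();print(s['eef_pos'],R.from_quat(s['tcp_rot']).as_matrix().round(3).tolist(),s['opening'],ctrl.finger_overhang)
for p in((146.3,198.1),): print(ray('top',*p,.111))
print(ray('top',304.7,188.5,.111))
a=ctrl.read_camera('side')[120:300,220:460];cv2.imwrite('pics/s1.png',cv2.resize(a,None,fx=3.2,fy=3.2))
```

```text
[0.49591634 0.29225248 0.19997454] [[-0.0, -0.157, 0.988], [-0.002, 0.988, 0.157], [-1.0, -0.002, -0.001]] 0.002788742655687402 0.025
[0.53317532 0.29954735 0.111     ]
[0.55444991 0.0136519  0.111     ]
```

View pics/s1.png

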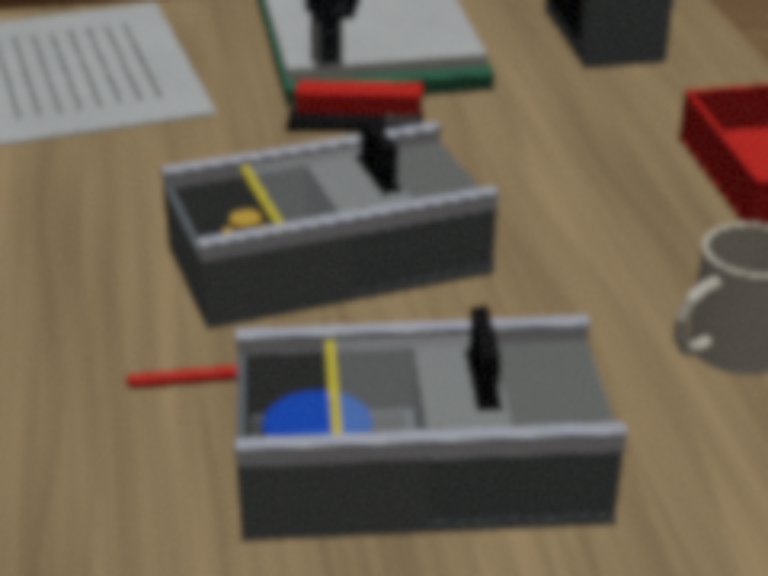

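The side crop shows the gripper tips (~(325,60)) above and clear of the brass box. The bar is at ~(380,160), in front of the tool. I'll lower and start pushing gently.

Request:
play_rows(targets=[{"delta_pos":[0,0,-0.03],"delta_rot":[0,0,0],"claw":0},{"delta_pos":[0,0,-0.06],"delta_rot":[0,0,0],"claw":0},{"delta_pos":[0,0,-0.085],"delta_rot":[0,0,0],"claw":0},{"delta_pos":[0,0,-0.085],"delta_rot":[0,0,0],"claw":0},{"delta_pos":[0,0,-0.085],"delta_rot":[0,0,0],"claw":0}])

```text
time: 1.82
eef_pos: [0.4941, 0.2932, 0.1139]
tcp_rot: [-0.058, 0.706, 0.056, 0.704]
contact_force: [0.2, 0.2, 0.5]
opening: -0.0
```

Request:
play_rows(targets=[{"delta_pos":[0.005,0.001,0],"delta_rot":[0,0,0],"claw":0},{"delta_pos":[0.01,0.0015,0],"delta_rot":[0,0,0],"claw":0},{"delta_pos":[0.015,0.0025,0],"delta_rot":[0,0,0],"claw":0},{"delta_pos":[0.02,0.003,0],"delta_rot":[0,0,0],"claw":0},{"delta_pos":[0.024,0.004,0],"delta_rot":[0,0,0],"claw":0},{"delta_pos":[0.028,0.0045,0],"delta_rot":[0,0,0],"claw":0},{"delta_pos":[0.032,0.005,0],"delta_rot":[0,0,0],"claw":0},{"delta_pos":[0.036,0.0055,0],"delta_rot":[0,0,0],"claw":0},{"delta_pos":[0.04,0.0065,0],"delta_rot":[0,0,0],"claw":0}])

```text
time: 2.57
eef_pos: [0.534, 0.2996, 0.1138]
tcp_rot: [-0.058, 0.707, 0.056, 0.703]
contact_force: [-2.1, -1.0, 3.2]
opening: 0.003
```

Request:
play_rows(targets=[{"delta_pos":[0.004,0.0005,0],"delta_rot":[0,0,0],"claw":0},{"delta_pos":[0.008,0.001,0],"delta_rot":[0,0,0],"claw":0},{"delta_pos":[0.012,0.002,0],"delta_rot":[0,0,0],"claw":0},{"delta_pos":[0.015,0.0025,0],"delta_rot":[0,0,0],"claw":0},{"delta_pos":[0.018,0.003,0],"delta_rot":[0,0,0],"claw":0}])

```text
time: 2.98
eef_pos: [0.5523, 0.3027, 0.1137]
tcp_rot: [-0.058, 0.707, 0.055, 0.703]
contact_force: [-2.5, 0.8, 1.6]
opening: -0.0
```

Run:
```python
from h import *
im=ctrl.read_camera('top');cv2.imwrite('pics/t2.png',cv2.resize(im[140:300,90:340],None,fx=3.2,fy=3.2,interpolation=cv2.INTER_CUBIC))
```

```text
(no output)
```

View pics/t2.png

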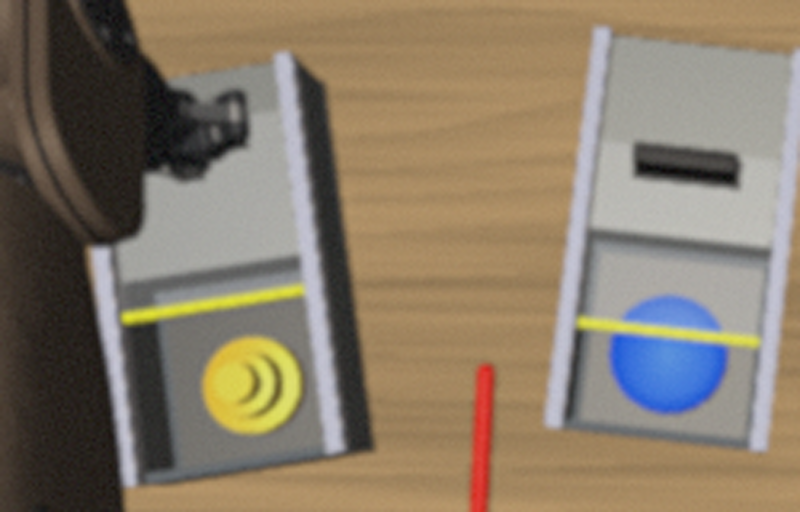

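The brass guard's edge is now at crop (212,305), about 30 mm further open, with a strip of ~10–15 mm still left. I'll keep pushing until the stop.

Request:
play_rows(targets=[{"delta_pos":[0.003,0.0005,0],"delta_rot":[0,0,0],"claw":0},{"delta_pos":[0.006,0.001,0],"delta_rot":[0,0,0],"claw":0},{"delta_pos":[0.009,0.0015,0],"delta_rot":[0,0,0],"claw":0},{"delta_pos":[0.012,0.002,0],"delta_rot":[0,0,0],"claw":0}])

```text
time: 3.37
eef_pos: [0.5618, 0.3043, 0.1134]
tcp_rot: [-0.058, 0.71, 0.055, 0.699]
contact_force: [-18.7, -3.2, 12.4]
opening: 0.0
```

Request:
play_rows(targets=[{"delta_pos":[0.002,0.0005,0],"delta_rot":[0,0,0],"claw":0},{"delta_pos":[0.004,0.0005,0],"delta_rot":[0,0,0],"claw":0},{"delta_pos":[0.005,0.001,0],"delta_rot":[0,0,0],"claw":0}])

```text
time: 3.62
eef_pos: [0.562, 0.3044, 0.1135]
tcp_rot: [-0.06, 0.716, 0.054, 0.693]
contact_force: [-19.3, -6.4, 14.8]
opening: 0.0
```

Contact force is 19 N with no further motion, so it's at the rear stop. Now I'll back off, lift and cross to behind the blue bar.

Request:
play_rows(targets=[{"delta_pos":[-0.015,-0.0025,0],"delta_rot":[0,0,0],"claw":0},{"delta_pos":[-0.03,-0.005,0],"delta_rot":[0,0,0],"claw":0},{"delta_pos":[-0.03,-0.005,0.04],"delta_rot":[0,0,0],"claw":0},{"delta_pos":[-0.03,-0.005,0.08],"delta_rot":[0,0,0],"claw":0},{"delta_pos":[-0.03,-0.005,0.09],"delta_rot":[0,0,0],"claw":0}])

```text
time: 4.03
eef_pos: [0.5357, 0.3005, 0.2109]
tcp_rot: [-0.059, 0.711, 0.055, 0.698]
contact_force: [1.1, -0.2, 2.5]
opening: -0.003
```

Run:
```python
from h import *
from scipy.spatial.transform import Rotation as R
s=ctrl.get_state();M=R.from_quat(s['tcp_rot']);print(s['eef_pos'],M.as_matrix().round(3).tolist())
c=np.array([-np.sin(-.09),np.cos(-.09),0]);x=np.array([0,0,-1.]);T=R.from_matrix(np.c_[x,c,np.cross(x,c)])
print('rot',(T*M.inv()).as_rotvec()/np.pi,'pos',np.array([.592,.0105,.2])-s['eef_pos'])
```

```text
[0.53567644 0.30046144 0.21092898] [[-0.018, -0.16, 0.987], [-0.007, 0.987, 0.16], [-1.0, -0.004, -0.019]]
rot [ 0.00154319 -0.00610408 -0.07989408] pos [ 0.05632356 -0.28996144 -0.01092898]
```

Request:
play_rows(targets=[{"delta_pos":[0.056,-0.29,-0.01],"delta_rot":[0.0015,-0.006,-0.08],"claw":0},{"delta_pos":[0.056,-0.29,-0.01],"delta_rot":[0.0015,-0.006,-0.08],"claw":0},{"delta_pos":[0.056,-0.29,-0.01],"delta_rot":[0.0015,-0.006,-0.08],"claw":0},{"delta_pos":[0.056,-0.29,-0.01],"delta_rot":[0.0015,-0.006,-0.08],"claw":0},{"delta_pos":[0.056,-0.29,-0.01],"delta_rot":[0.0015,-0.006,-0.08],"claw":0},{"delta_pos":[0.056,-0.29,-0.01],"delta_rot":[0.0015,-0.006,-0.08],"claw":0},{"delta_pos":[0.056,-0.29,-0.01],"delta_rot":[0.0015,-0.006,-0.08],"claw":0},{"delta_pos":[0.056,-0.29,-0.01],"delta_rot":[0.0015,-0.006,-0.08],"claw":0},{"delta_pos":[0.056,-0.29,-0.01],"delta_rot":[0.0015,-0.006,-0.08],"claw":0},{"delta_pos":[0.056,-0.29,-0.01],"delta_rot":[0.0015,-0.006,-0.08],"claw":0}])

```text
time: 4.87
eef_pos: [0.5922, 0.0101, 0.201]
tcp_rot: [0.032, 0.706, -0.032, 0.707]
contact_force: [0.3, 0.1, -0.6]
opening: 0.002
```

Request:
play_rows(targets=[{"delta_pos":[0,0,-0.03],"delta_rot":[0,0,0],"claw":0},{"delta_pos":[0,0,-0.06],"delta_rot":[0,0,0],"claw":0},{"delta_pos":[0,0,-0.085],"delta_rot":[0,0,0],"claw":0},{"delta_pos":[0,0,-0.085],"delta_rot":[0,0,0],"claw":0},{"delta_pos":[0,0,-0.085],"delta_rot":[0,0,0],"claw":0}])

```text
time: 5.28
eef_pos: [0.591, 0.0118, 0.1147]
tcp_rot: [0.032, 0.707, -0.031, 0.706]
contact_force: [-0.3, 0.5, 0.7]
opening: 0.002
```

Run:
```python
from h import *
im=ctrl.read_camera('side')[120:300,220:460];cv2.imwrite('pics/s2.png',cv2.resize(im,None,fx=3.2,fy=3.2))
```

```text
(no output)
```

View pics/s2.png

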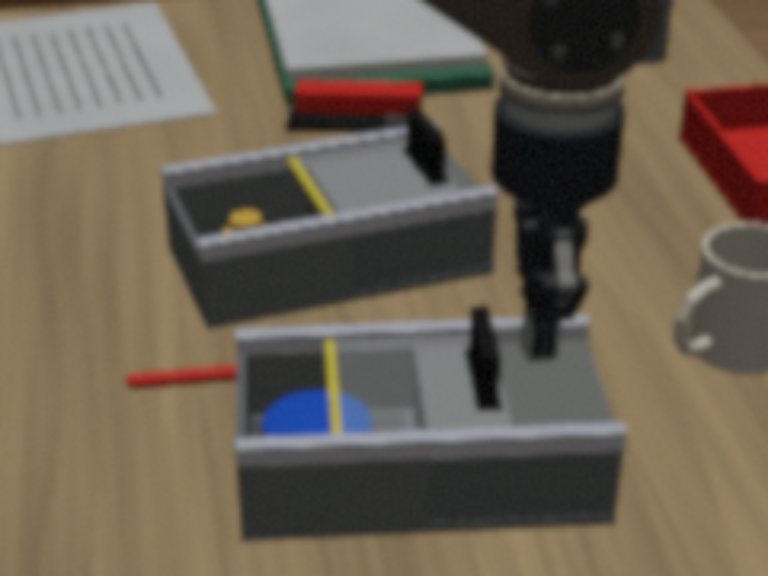

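The brass guard's edge (~(310,185)) is at the housing, so it's open. The fingertips (545,345) are behind the blue bar (485,360), clear of it and above the plate. Now I'll push toward the robot.

Request:
play_rows(targets=[{"delta_pos":[-0.005,0.0005,0],"delta_rot":[0,0,0],"claw":0},{"delta_pos":[-0.01,0.001,0],"delta_rot":[0,0,0],"claw":0},{"delta_pos":[-0.015,0.0015,0],"delta_rot":[0,0,0],"claw":0},{"delta_pos":[-0.02,0.002,0],"delta_rot":[0,0,0],"claw":0},{"delta_pos":[-0.024,0.002,0],"delta_rot":[0,0,0],"claw":0},{"delta_pos":[-0.028,0.0025,0],"delta_rot":[0,0,0],"claw":0},{"delta_pos":[-0.032,0.003,0],"delta_rot":[0,0,0],"claw":0},{"delta_pos":[-0.036,0.003,0],"delta_rot":[0,0,0],"claw":0},{"delta_pos":[-0.04,0.0035,0],"delta_rot":[0,0,0],"claw":0},{"delta_pos":[-0.044,0.004,0],"delta_rot":[0,0,0],"claw":0},{"delta_pos":[-0.048,0.0045,0],"delta_rot":[0,0,0],"claw":0},{"delta_pos":[-0.052,0.0045,0],"delta_rot":[0,0,0],"claw":0}])

```text
time: 6.33
eef_pos: [0.5403, 0.0158, 0.1168]
tcp_rot: [0.032, 0.706, -0.032, 0.707]
contact_force: [2.8, 1.3, 2.7]
opening: 0.0
```

Request:
play_rows(targets=[{"delta_pos":[-0.003,0.0005,0],"delta_rot":[0,0,0],"claw":0},{"delta_pos":[-0.006,0.0005,0],"delta_rot":[0,0,0],"claw":0},{"delta_pos":[-0.009,0.001,0],"delta_rot":[0,0,0],"claw":0},{"delta_pos":[-0.012,0.001,0],"delta_rot":[0,0,0],"claw":0}])

```text
time: 6.67
eef_pos: [0.528, 0.017, 0.1168]
tcp_rot: [0.032, 0.706, -0.032, 0.707]
contact_force: [3.4, 0.9, 1.9]
opening: 0.001
```

Request:
play_rows(targets=[{"delta_pos":[-0.003,0.0005,0],"delta_rot":[0,0,0],"claw":0},{"delta_pos":[-0.006,0.0005,0],"delta_rot":[0,0,0],"claw":0},{"delta_pos":[-0.008,0.001,0],"delta_rot":[0,0,0],"claw":0}])

```text
time: 6.92
eef_pos: [0.5195, 0.0179, 0.1167]
tcp_rot: [0.032, 0.706, -0.032, 0.707]
contact_force: [2.6, -1.4, 1.7]
opening: 0.001
```

Request:
play_rows(targets=[{"delta_pos":[-0.003,0.0005,0],"delta_rot":[0,0,0],"claw":0},{"delta_pos":[-0.006,0.0005,0],"delta_rot":[0,0,0],"claw":0},{"delta_pos":[-0.008,0.001,0],"delta_rot":[0,0,0],"claw":0}])

```text
time: 7.17
eef_pos: [0.5165, 0.0181, 0.1173]
tcp_rot: [0.032, 0.699, -0.033, 0.713]
contact_force: [23.3, -1.3, -15.7]
opening: 0.001
```

Request:
play_rows(targets=[{"delta_pos":[-0.003,0.0005,0],"delta_rot":[0,0,0],"claw":0},{"delta_pos":[-0.005,0.0005,0],"delta_rot":[0,0,0],"claw":0}])

```text
time: 7.33
eef_pos: [0.5163, 0.0181, 0.1176]
tcp_rot: [0.032, 0.693, -0.033, 0.719]
contact_force: [24.5, 0.4, -15.9]
opening: 0.001
```

Request:
play_rows(targets=[{"delta_pos":[-0.003,0.0005,0],"delta_rot":[0,0,0],"claw":0},{"delta_pos":[-0.005,0.0005,0],"delta_rot":[0,0,0],"claw":0}])

```text
time: 7.5
eef_pos: [0.5161, 0.018, 0.118]
tcp_rot: [0.032, 0.687, -0.034, 0.725]
contact_force: [24.3, -0.5, -16.0]
opening: 0.001
```

It has stalled at 24 N, at the front stop. I'll back off, lift and move aside for a check.

Request:
play_rows(targets=[{"delta_pos":[0.015,-0.0015,0],"delta_rot":[0,0,0],"claw":0},{"delta_pos":[0.03,-0.003,0.002],"delta_rot":[0,0,0],"claw":0},{"delta_pos":[0.03,-0.003,0.04],"delta_rot":[0,0,0],"claw":0},{"delta_pos":[0.03,-0.003,0.08],"delta_rot":[0,0,0],"claw":0},{"delta_pos":[0.03,-0.003,0.12],"delta_rot":[0,0,0],"claw":0},{"delta_pos":[0.03,-0.04,0.14],"delta_rot":[0,0,0],"claw":0},{"delta_pos":[0.03,-0.08,0.14],"delta_rot":[0,0,0],"claw":0},{"delta_pos":[0.03,-0.12,0.14],"delta_rot":[0,0,0],"claw":0},{"delta_pos":[0.03,-0.16,0.14],"delta_rot":[0,0,0],"claw":0},{"delta_pos":[0.03,-0.2,0.14],"delta_rot":[0,0,0],"claw":0},{"delta_pos":[0.03,-0.24,0.14],"delta_rot":[0,0,0],"claw":0},{"delta_pos":[0.03,-0.28,0.14],"delta_rot":[0,0,0],"claw":0},{"delta_pos":[0.03,-0.28,0.14],"delta_rot":[0,0,0],"claw":0},{"delta_pos":[0.03,-0.28,0.14],"delta_rot":[0,0,0],"claw":0}])

```text
time: 8.67
eef_pos: [0.5445, -0.2632, 0.2561]
tcp_rot: [0.035, 0.688, -0.034, 0.724]
contact_force: [-0.1, 0.5, 0.1]
opening: -0.001
```

Run:
```python
from h import *
im=ctrl.read_camera('top');cv2.imwrite('pics/t3.png',cv2.resize(im[140:300,90:340],None,fx=3.2,fy=3.2,interpolation=cv2.INTER_CUBIC))
s=ctrl.get_state();print(s['time'],s['dq'].round(3),s['contact_force'])
```

```text
8.7167 [ 0.039 -0.016  0.011  0.004 -0.009  0.002] [ 0.07749163  0.60360721 -0.42998845]
```

View pics/t3.png

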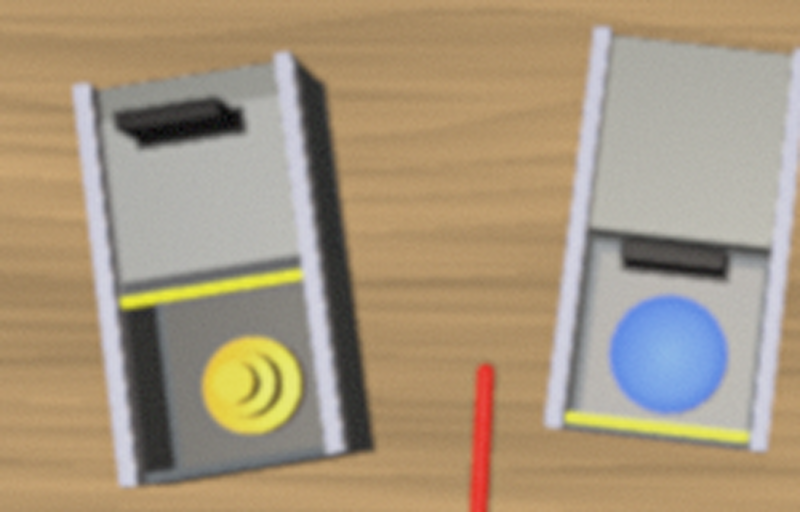

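The blue guard's yellow edge (657,427) is at the front wall, and the brass edge (210,288) is at the housing. From front to edge I get about 6 mm on blue and 108 mm on brass, which is the full 0.100 m travel. The arm is clear of everything.

```bash
python3 -c "
from h import *
for p in((210,288),(232,470),(657,427),(657,437)): print(ray('top',p[0]/3.2+90,p[1]/3.2+140,.073).round(3))
ctrl.sign_off()"
```

```text
[0.48  0.294 0.073]
[0.374 0.276 0.073]
[0.401 0.03  0.073]
[0.396 0.03  0.073]
the job is handed in; nothing more can be done
```

The blue knob's guard is shut and the brass fitting's guard is fully open. I handed the job in at about 8.7 s, with the arm clear of everything; sign-off gives no verdict.

- **How:** I used the closed fingertips to push the brass guard's bar back and the blue guard's bar forward. Each one stalled at its stop, at about 19–20 N on brass and 24 N on blue. I then backed off and lifted away. The third box was not touched.
- **Last checks:** In the final top view, the blue guard's yellow edge is about 5 mm behind its box front and the brass one about 107 mm behind. That difference of about 102 mm matches the 100 mm travel.
- **At rest:** Contact force on the tool was near zero after release. Guard speeds can't be read directly. No check failed or disagreed.

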